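Clamp the dyed sample board with the cam lever and keep it clamped

ROBOT

A 6-joint arm with a two-finger parallel gripper is mounted at the origin on a cart in front of the work surface, level with it; the furniture and walls round the work are solid. World frame = base frame: x ahead of the robot, y to its left, z up, the work surface at z = 0. Lengths are in m, angles in rad, forces in N, time in s.
With the tool pointing down it reaches from about 0.3 to 0.775 m from the base axis. Payload 14.6 kg.
Tool frame: the origin (TCP) lies midway between the tips of the shut fingers; the grasp point (between the pads) lies 19 mm behind it; z points along the fingers, y is the line along which they close (so a half turn about z gives the same grasp; the last joint's range is limited). The gripper opens to 94 mm and grips with 3 to 60 N. Pads are 16 mm wide; open, the fingers measure 119 mm over their backs; the gripper's body (75 mm by 177 mm) begins 78 mm behind the grasp point.
Start: joints at [1.267, 0.3, 1.521, -0, 1.321, -0.067], TCP at [0.129, 0.535, 0.205] pointing down, gripper open.
Joint ranges: [-3.03, 3.03], [-0.79, 2.21], [0.23, 2.52], [-1.04, 4.18], [0, 3.07], [-2.55, 2.55]. Speed limits (rad/s): [2.22, 2.22, 2.57, 3.14, 3.14, 3.14].

INTERFACE

Orientations are given as [roll, pitch, yaw] about the fixed x, y, z axes, in that order (R = Rz(yaw) Ry(pitch) Rx(roll)).
In Python, from station import telemetry, optics, ctrl gives the robot as it stands.
- The arm moves only by the tool carry_out, never from a script. Its argument "plan" is a list that holds one entry, the list of rows, each a list of 7 numbers: the shift along the tool's x, y, z in mm, then the turn, a rotation vector about the tool's x, y, z in rad, then the finger opening in mm, from 0 to 94. A call has 1 to 20 rows; each row shifts and turns the commanded pose from where the row before left it, along the tool's axes as they then stand; what a row does not reach is not made up. A row lasts 1/12 s, in which the tool goes at most 41.7 mm and 7.16 degrees, less where a joint would pass 70% of its speed; a pose out of reach is approached as far as the arm can. A call with a gripper value outside its range is refused whole. The fingers move at their own pace and stop on an object; "squeeze" is the grip in N (left out, the last holds). Time passes only in rows, so rows that do not move let the fingers close. It gives the time, the measured TCP pose, the force, the opening and the grip force at its end, in the units of the state.
- telemetry.get_obs(): the state, without advancing time (a new reading comes with each control period).
- optics.camera(name): name is "scene" or "top" or "wrist"; returns a dict with "pixels" (480x640x3 uint8, red, green, blue), "intrinsics" (3x3 intrinsics, pixels), "origin" and "rotation" of the camera in the world. Camera axes: x right, y down, z forward; pixel columns grow to the right and rows downward; lengths in m; the calibration is good to about 2 mm. A picture is of the moment at which its call begins. There is no depth.
- ctrl.hand_in(): hands the job in; it is judged then, once.
The state is a dict: "time_s": time; "qpos": joint angles; "joint_vel": joint speeds; "tau": joint torques, N m; "ee_pos": TCP position; "eef_rot": TCP orientation; "force": force on the tool from outside, world axes, zero at the start; "moment": the same for the moment, N m; "grip_width": finger opening in m; "grip_force": force on a finger pad.
Only numpy, scipy, OpenCV 4.12 (cv2) and the standard library are available. Lean on these libraries where they do the work, as an engineer would, in place of code of your own. Each camera call takes 0.05 s, during which the arm holds its last target. There are 200 camera calls.

TASK

Slide the red sample board along its channel, under the blue bridge, until its end is fully home against the dark end stop, leaving the clamp open while you do so. Then swing the red-handled cam lever anticlockwise to the cam's highest lift, where the lever lies over the red index line on the deck, so that the cam squeezes the board against the sprung fence. The lever springs back if let go, so finish while still holding it steady there with the gripper; leave everything else on the table where it is.

Things in the scene. Friction and masses are not known exactly. Their poses are not given: they have to be found in the camera images.
- clamp: Cam-clamp fixture fixed to the table; place and yaw (to 17 degrees) vary. Plywood deck 12 mm thick, x -150 to +75, y -190 to +160 mm in its frame (origin on the table top, z up). Along y runs a channel 72 mm wide, between the fence (inner face at x = +35) and the near rail (inner face at x = -37, y -180 to 0, 12 mm wide, 12 mm above the deck). The board goes in towards +y
- stop_face (a point): Middle of the face of the dark steel end stop that closes the channel, at (-1, +130) mm in the clamp frame, on the deck (12 mm above the table); the stop rises 16 mm above the deck
- bridge (a point): Middle of the underside of the blue bridge, at (+3, +100) mm in the clamp frame, 18 mm above the deck. The bridge is 30 mm wide along the channel, its top 26 mm above the deck (screw heads 29), its posts outside the channel, 122 mm over all
- fence: Aluminium fence bar of the channel, 12 mm wide, 325 mm long (y -180 to +145), 12 mm above the deck; origin in its inner face at deck height. Spring-backed: it gives way up to 7 mm towards the clamp's +x, and some 3 mm (about 5 N) when the cam is at its peak on the board
- board: Loose red sample board, 65 x 192 x 12 mm, 0.07 to 0.14 kg; origin at the centre of its underside, length along y. Starts flat on the deck in the channel, parallel to it within 2 degrees, 60 to 105 mm short of the end stop, its +y end before the bridge. Home, its origin is at y = +34 mm and its trailing end at y = -62 mm in the clamp frame
- pivot (a point): Point on the lever's vertical hinge axis at deck height (12 mm above the table), at (-55, +40) mm in the clamp frame. Round it turns the steel eccentric disc, 36 mm across, which bears on the board's edge
- lever_grip (a point): Middle of the lever's upright red handle, 60 mm above the table: a round post 18 mm thick (22 at its foot, 21 near its top), its axis 80 mm from the hinge axis, its top 80 mm above the table. The black lever arm under it is 14 mm wide, its top 40 mm above the table. It moves with the lever on a level circle about the pivot
- index_mark (a point): Point on the deck straight below where the middle of the handle stands at the cam's highest lift; the flat red index line (45 x 5 mm) runs radially from 75 to 120 mm from the pivot through it
- cam_lever (a joint): Lever angle, rad, growing anticlockwise seen from above; 0 = fully open; starts at 0 to 0.4 (handle on the robot's side of the pivot, towards the clamp's +y). Highest lift at 1.90; turns on to 2.4, where the lift falls again. Return spring and friction: up to about 8 N at the handle; let go at the peak it swings back to below 1. The cam's rim moves 13 mm from open to peak
- tape_measure: Yellow tape measure, 65 x 73 x 35 mm, bystander left of the clamp; origin under its centre
- sanding_block: Cork sanding block, 65 x 112 x 29 mm, bystander right of the clamp; origin under its centre
- spring_clamp: Black spring clamp lying flat, 56 x 115 x 21 mm, bystander right of the clamp; origin under its centre
- block_cherry: Cherry wood block, 52 x 72 x 41 mm, bystander left of the clamp; origin under its centre
- try_square: Try square lying flat, 100 x 174 x 16 mm, bystander in front on the right; origin under its centre

How it is judged:
On the way, in this order (a step that is already met when the one before it is completed fails the run):
1. the board is fully home under the bridge against the end stop, with the clamp still open (y of board in the frame of clamp above 0.03 m and z of board in the frame of clamp below 0.016 m and value of joint cam_lever below 1 rad), for 0.2 s.
2. the cam lever is at its highest lift (value of joint cam_lever between 1.75 and 2.05 rad), for 0.2 s.
At the end, for the whole second after the job is handed in: The gripper's fingers still hold the lever (over 0.5 N), steady and within 0.15 rad of the cam's highest lift (joint 1.75 to 2.05); the board lies flat on the deck within 4 mm of the end stop, against the fence and parallel to it (0.03 rad), squeezed against the sprung fence with more than 2.5 N (all of step 2 and velocity of joint cam_lever between -0.1 and 0.1 rad/s and contact force between the fingers and cam_lever above 0.5 N and contact force between fence and board above 2.5 N and y of board in the frame of clamp between 0.03 and 0.038 m and x of board in the frame of clamp above 0.001 m and z of board in the frame of clamp below 0.016 m and angle between the y axis of board and the y axis of clamp, either way round below 0.03 rad and linear speed of board below 0.02 m/s); the arm keeps its last pose, push and grip.
It fails at once if a loose bystander is moved by more than 20 mm (distance of any of tape_measure, sanding_block, spring_clamp, block_cherry, try_square from where it was at the start of the episode above 0.02 m).
It also fails if it takes over 56 s, if anything falls off the work surface, if the arm or the gripper's body presses on something with over 40 N, if the wrist force passes 120 N, or if a joint passes its speed limit or range.

## Working session

There is one attempt and no reset: what is moved stays moved. The work goes in short steps, Python scripts to look and compute and a tool call to move; the robot and the scene stay as the last step left them, time stands still between calls to the robot, and variables do not carry over. Pictures are saved under pics/ and viewed, at most 10 in all, crops included, and the job is handed in when it is done.

Besides the shell and the picture viewer there is one more tool, called after ">>>" as name(argument=value, ...), one argument or row to a line, values as JSON. carry_out: Moves the arm, as the interface text tells. Its arguments: {"type":"object","properties":{"plan":{"type":"array","items":{"type":"array","items":{"type":"array","items":{"type":"number"}}}},"squeeze":{"type":"number"}},"required":["plan"]}

```bash
mkdir -p pics; ls; python3 - <<'E'
from station import telemetry, optics
import cv2,numpy as np
o=telemetry.get_obs();print(o['time_s'],o['ee_pos'],o['eef_rot'],o['grip_width'],o['force'])
for n in ['top','scene']:
    c=optics.camera(n);cv2.imwrite(f'pics/{n}0.png',c['pixels'][:,:,::-1]);np.savez(f'{n}0.npz',**c)
    print(n,c['intrinsics'].round(1).tolist(),np.round(c['origin'],3),np.round(c['rotation'],3).tolist())
E
```

```text
pics
0.0 [0.12895367 0.53439556 0.20489035] [-3.14045248e+00 -5.87515722e-05  2.90480071e+00] 0.09377704314804171 [ 0.32764107 -0.83418679  0.23950648]
top [[549.0, 0.0, 315.4], [0.0, 549.0, 234.9], [0.0, 0.0, 1.0]] [0.341 0.044 1.404] [-3.012, 0.001, -1.557]
scene [[452.2, 0.0, 309.5], [0.0, 452.2, 232.2], [0.0, 0.0, 1.0]] [ 0.024 -0.67   0.728] [-2.235, 0.013, -0.62]
```

View pics/top0.png

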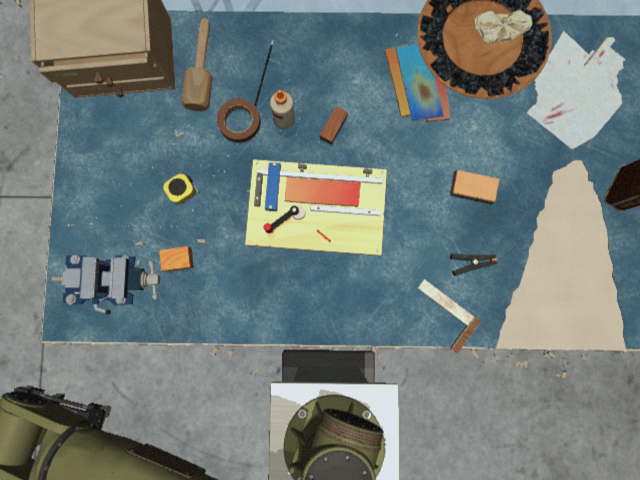

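View pics/scene0.png

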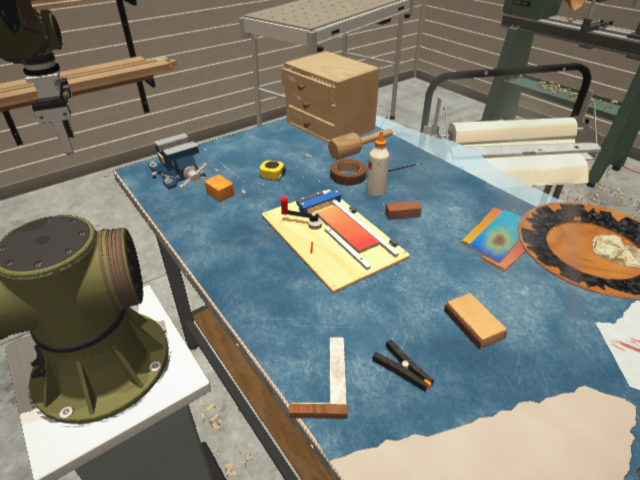

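The top view shows the clamp with clamp +y pointing image-left. The deck corners are near (253,160), (386,170), (382,254) and (247,245). The board spans about (286–360, 178–206), the bridge is at (273,187), the handle at (268,228), the pivot at (296,211) and the index line at (323,236). The scene view agrees with this.

```bash
cat > h.py <<'E'
import numpy as np,cv2
from scipy.spatial.transform import Rotation as R
def Rm(c):
    r=np.asarray(c['rotation']); return r if r.shape==(3,3) else R.from_euler('xyz',r).as_matrix()
def ray(c,px,z):
    px=np.atleast_2d(px).astype(float)
    d=np.c_[px,np.ones(len(px))]@np.linalg.inv(c['intrinsics']).T@Rm(c).T
    return c['origin']+d*((z-c['origin'][2])/d[:,2])[:,None]
def proj(c,p):
    q=(np.atleast_2d(p)-c['origin'])@Rm(c)@np.asarray(c['intrinsics']).T
    return q[:,:2]/q[:,2:]
def clampfit(c):
    hsv=cv2.cvtColor(c['pixels'],cv2.COLOR_RGB2HSV)
    m=cv2.inRange(hsv,(18,40,150),(35,255,255))
    m=cv2.morphologyEx(m,cv2.MORPH_OPEN,np.ones((2,2)))
    n,l,s,_=cv2.connectedComponentsWithStats(m)
    return hsv,m
def blobs(c,z,amin=8):
    hsv=cv2.cvtColor(c['pixels'],cv2.COLOR_RGB2HSV)
    m=cv2.inRange(hsv,(0,170,110),(8,255,255))|cv2.inRange(hsv,(172,170,110),(180,255,255))
    n,l,s,ce=cv2.connectedComponentsWithStats(m)
    return [(i,s[i],ce[i],np.argwhere(l==i)[:,::-1]) for i in range(1,n) if s[i][4]>=amin]
E
python3 - <<'E'
from h import *
c=dict(np.load('top0.npz'))
hsv,m=clampfit(c)
m[:140]=0;m[270:]=0;m[:,:235]=0;m[:,400:]=0
pts=np.argwhere(m)[:,::-1]
w=ray(c,pts,0.012)[:,:2]
hull=cv2.convexHull((w*1000).astype(np.float32))
r=cv2.minAreaRect(hull);print('deck rect mm',r)
for i,s,ce,p in blobs(c,0):
    if 140<ce[1]<270 and 235<ce[0]<400:
        print(s,ce,ray(c,ce,0.012)[0],ray(c,ce,0.024)[0],ray(c,ce,0.08)[0], cv2.minAreaRect((ray(c,p,0.024)[:,:2]*1000).astype(np.float32)))
E
```

```text
deck rect mm ((593.7562866210938, 44.81614685058594), (349.1534729003906, 225.9910430908203), 86.30489349365234)
[264 224   8   7  40] [267.4   226.825] [0.54147407 0.17156121 0.012     ] [0.53974426 0.17046369 0.024     ] [0.53167185 0.16534198 0.08      ] ((539.9326171875, 170.85516357421875), (14.531386375427246, 16.211441040039062), 46.36483383178711)
[318 231  12  10  15] [323.8        235.86666667] [0.52004512 0.02678854 0.012     ] [0.51850002 0.02693888 0.024     ] [0.51128957 0.02764047 0.08      ] ((519.2821044921875, 27.8486270904541), (36.11273193359375, 2.3881115913391113), 51.837493896484375)
```

```bash
cat >> h.py <<'E'
yaw=np.radians(-3.7); A=np.array([[np.cos(yaw),-np.sin(yaw)],[np.sin(yaw),np.cos(yaw)]])
O=np.array([.59376,.04482])-A@[-.0375,-.015]
def W(x,y): return O+A@(np.array([x,y])/1000)
def C(w): return (np.asarray(w)[...,:2]-O)@A*1000
E
python3 - <<'E'
from h import *
c=dict(np.load('top0.npz'))
print('O',O,'pivot',W(-55,40))
hsv=cv2.cvtColor(c['pixels'],cv2.COLOR_RGB2HSV)
m=cv2.inRange(hsv,(0,120,120),(14,255,255))|cv2.inRange(hsv,(172,120,120),(180,255,255))
n,l,s,ce=cv2.connectedComponentsWithStats(m)
i=l[192,320];p=np.argwhere(l==i)[:,::-1]
print(s[i],cv2.minAreaRect(C(ray(c,p,.024)).astype(np.float32)))
# bridge check
m=cv2.inRange(hsv,(100,120,80),(115,255,255));m[:155]=0;m[220:]=0;m[:,:258]=0;m[:,290:]=0
n,l,s,ce=cv2.connectedComponentsWithStats(m);k=1+np.argmax(s[1:,4])
print('bridge',s[k],C(ray(c,ce[k],.038)))
for n_,z in ((( 267.4,226.8),.075),((323.9,235.9),.012)):
    d=C(ray(c,n_,z))[0]-[-55,40];print(d,np.hypot(*d),np.degrees(np.arctan2(d[1],d[0])))
s_=dict(np.load('scene0.npz'))
for i,st,ce,p in blobs(s_,0): print(st,ce,C(ray(s_,ce,.065)),C(ray(s_,ce,.012)))
E
```

```text
O [0.63214982 0.05736877] pivot [0.57984575 0.10083467]
[ 285  177   76   29 1778] ((2.851104736328125, -25.222755432128906), (63.76471710205078, 190.1527557373047), 0.4255361557006836)
bridge [265 163  15  47 481] [[  3.50244007 102.57655128]]
[-51.48499896  61.77244164] 80.41479754744648 129.80993040803503
[-54.96338643 -78.01228033] 95.43002530363792 -125.1665287635261
[281 197   7  17  87] [283.82758621 204.59770115] [[-115.33637505   94.01639426]] [[-79.78399789 162.68392402]]
[347 234  31  16 263] [361.77946768 241.16730038] [[ -36.58442856 -134.43984994]] [[  5.2639341 -84.0367221]]
[310 242   3  11  16] [311.25  246.625] [[-145.44293334  -87.90317601]] [[-112.29748658  -33.77957855]]
```

>>> carry_out(
  plan=[
    [[-31.4,-24.3,0,0,0,0,0],[-31.4,-24.3,0,0,0,0,0],[-31.4,-24.3,0,0,0,0,0],[-31.4,-24.3,0,0,0,0,0],[-31.4,-24.3,0,0,0,0,0],[-31.4,-24.3,0,0,0,0,0],[-31.4,-24.3,0,0,0,0,0],[-31.4,-24.3,0,0,0,0,0],[-31.4,-24.3,0,0,0,0,0],[-31.4,-24.3,0,0,0,0,0],[-31.4,-24.3,0,0,0,0,0],[-31.4,-24.3,0,0,0,0,0],[-31.4,-24.3,0,0,0,0,0],[-31.4,-24.3,0,0,0,0,0],[-31.4,-24.3,0,0,0,0,0],[-31.4,-24.3,0,0,0,0,0],[-31.4,-24.3,0,0,0,0,0],[-31.4,-24.3,0,0,0,0,0],[-31.4,-24.3,0,0,0,0,0],[-31.4,-24.3,0,0,0,0,0]],
  ],
  squeeze=15,
)

```text
time_s: 1.77
ee_pos: [0.6262, -0.087, 0.205]
eef_rot: [3.142, -0.001, 2.905]
force: [0.7, 0.5, 0.6]
grip_width: 0.0003
grip_force: 0.0
```

>>> carry_out(
  plan=[
    [[0,0,0,0,0,0.1165,0],[0,0,0,0,0,0.1165,0],[0,0,0,0,0,0.1165,0],[0,0,0,0,0,0.1165,0],[0,0,0,0,0,0.1165,0],[0,0,0,0,0,0.1165,0],[0,0,0,0,0,0.1165,0],[0,0,0,0,0,0.1165,0],[0,0,0,0,0,0.1165,0],[0,0,0,0,0,0.1165,0],[0,0,0,0,0,0.1165,0],[0,0,0,0,0,0.1165,0],[0,0,0,0,0,0,0],[0,0,0,0,0,0,0]],
  ],
)

```text
time_s: 2.93
ee_pos: [0.6254, -0.0851, 0.2052]
eef_rot: [-3.141, -0.0, 1.511]
force: [0.7, 0.3, 0.5]
grip_width: 0.0006
grip_force: 0.0
```

>>> carry_out(
  plan=[
    [[-3,0,35,0,0,0,0],[0,0,35,0,0,0,0],[0,0,35,0,0,0,0],[0,0,30,0,0,0,0],[0,0,20,0,0,0,0],[0,0,10,0,0,0,0],[0,0,5,0,0,0,0],[0,0,0,0,0,0,0],[0,0,0,0,0,0,0]],
  ],
)

```text
time_s: 3.68
ee_pos: [0.626, -0.0882, 0.0368]
eef_rot: [3.14, 0.0, 1.508]
force: [0.8, -0.4, 1.1]
grip_width: 0.0005
grip_force: 0.0
```

```bash
cat > look.py <<'E'
import sys
from h import *
from station import telemetry, optics
o=telemetry.get_obs();print(o['time_s'],o['ee_pos'],'clamp',C(o['ee_pos']),o['eef_rot'],o['force'],o['qpos'])
n,t=sys.argv[1:3]
c=optics.camera(n);im=c['pixels'][:,:,::-1]
np.savez(t+'.npz',**c)
if n=='top': im=cv2.resize(im[140:270,230:400],None,fx=4.5,fy=4.5)
cv2.imwrite(f'pics/{t}.png',im)
E
python3 look.py wrist w1
```

```text
3.6833 [ 0.62596804 -0.08821637  0.03675596] clamp [   3.22604742 -145.68061573] [3.13988098e+00 2.25382434e-04 1.50792207e+00] [ 0.75890071 -0.41043665  1.14997036] [-1.97938696e-01  6.52972434e-01  1.41864844e+00  8.16406793e-06
  1.06824535e+00 -1.35068558e-01]
```

View pics/w1.png

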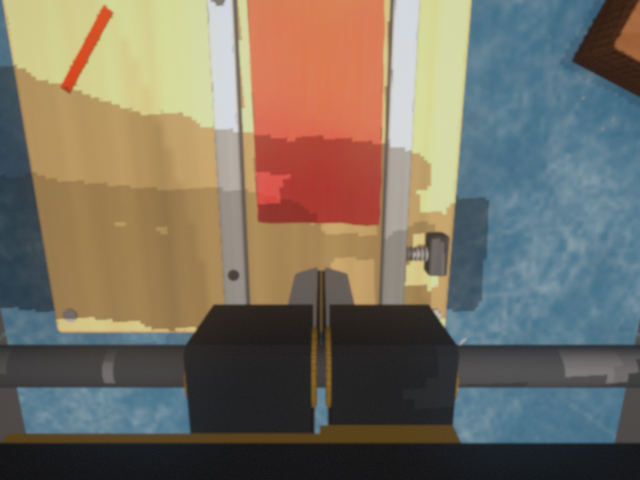

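The wrist view shows the shut fingers (tips near 320,270) centred in the channel, behind the board's trailing edge at row 222.

>>> carry_out(
  plan=[
    [[0,0,10,0,0,0,0],[0,0,8,0,0,0,0],[0,0,0,0,0,0,0],[4,0,0,0,0,0,0],[5,0,0,0,0,0,0],[5,0,0,0,0,0,0],[5,0,0,0,0,0,0],[5,0,0,0,0,0,0],[5,0,0,0,0,0,0],[5,0,0,0,0,0,0],[5,0,0,0,0,0,0],[5,0,0,0,0,0,0],[5,0,0,0,0,0,0],[5,0,0,0,0,0,0],[5,0,0,0,0,0,0],[5,0,0,0,0,0,0],[0,0,0,0,0,0,0]],
  ],
)

```text
time_s: 5.15
ee_pos: [0.6294, -0.0232, 0.0174]
eef_rot: [-3.142, -0.0, 1.507]
force: [-0.3, 0.0, 0.3]
grip_width: 0.0005
grip_force: 0.0
```

```bash
python3 look.py wrist w2
```

```text
5.15 [ 0.62940722 -0.0232329   0.01740785] clamp [  2.46453184 -80.61065038] [-3.14150351e+00 -1.89170400e-04  1.50748831e+00] [-0.31859217  0.03777064  0.28958995] [-9.51188865e-02  6.75603738e-01  1.43248522e+00  2.16772827e-04
  1.03359881e+00 -3.19218180e-02]
```

View pics/w2.png

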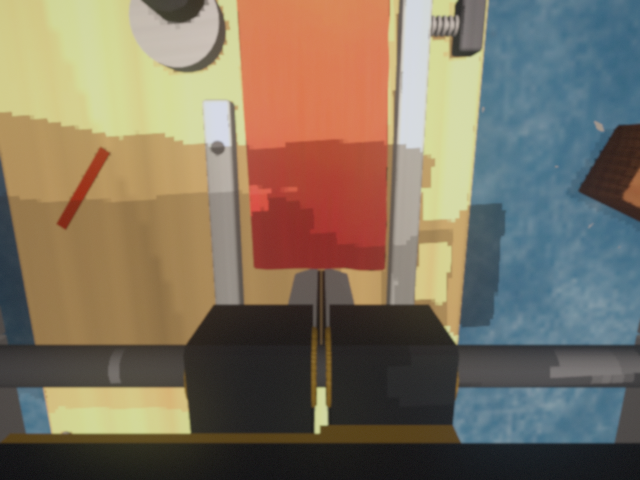

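The board is moving straight ahead of the fingers, with its trailing edge at row 268. I'll continue slowly.

>>> carry_out(
  plan=[
    [[2,0,0,0,0,0,0],[2,0,0,0,0,0,0],[2,0,0,0,0,0,0],[1,0,0,0,0,0,0],[1,0,0,0,0,0,0],[0,0,0,0,0,0,0]],
  ],
)

```text
time_s: 5.7
ee_pos: [0.6299, -0.0161, 0.0174]
eef_rot: [-3.142, -0.0, 1.507]
force: [-0.3, -0.1, -0.6]
grip_width: 0.0002
grip_force: 0.0
```

>>> carry_out(
  plan=[
    [[1,0,0,0,0,0,0],[1,0,0,0,0,0,0],[0,0,0,0,0,0,0]],
  ],
)

```text
time_s: 5.95
ee_pos: [0.63, -0.0141, 0.0175]
eef_rot: [3.142, -0.0, 1.507]
force: [-0.3, -0.0, 0.2]
grip_width: 0.0004
grip_force: 0.0
```

>>> carry_out(
  plan=[
    [[1,0,0,0,0,0,0],[1,0,0,0,0,0,0],[0,0,0,0,0,0,0]],
  ],
)

```text
time_s: 6.2
ee_pos: [0.6302, -0.0121, 0.0175]
eef_rot: [3.142, -0.0, 1.507]
force: [0.8, -0.5, 0.0]
grip_width: 0.0005
grip_force: 0.0
```

>>> carry_out(
  plan=[
    [[1,0,0,0,0,0,0],[1,0,0,0,0,0,0],[0,0,0,0,0,0,0]],
  ],
)

```text
time_s: 6.45
ee_pos: [0.6303, -0.0101, 0.0175]
eef_rot: [-3.142, -0.0, 1.507]
force: [0.3, 0.1, -0.1]
grip_width: 0.0008
grip_force: 0.0
```

```bash
python3 look.py top t3; python3 - <<'E'
from h import *
c=dict(np.load('t3.npz'))
hsv=cv2.cvtColor(c['pixels'],cv2.COLOR_RGB2HSV)
m=cv2.inRange(hsv,(0,120,60),(14,255,255))|cv2.inRange(hsv,(172,120,60),(180,255,255))
p=np.argwhere(m)[:,::-1];q=C(ray(c,p,.024));q=q[(abs(q[:,0])<33)&(abs(q[:,1])<170)];print(q.min(0),q.max(0))
E
```

```text
6.45 [ 0.63028422 -0.01009325  0.01745479] clamp [  2.49176724 -67.44180101] [-3.14157712e+00 -1.35925318e-05  1.50693812e+00] [ 0.25471542  0.11286518 -0.14689181] [-7.41124891e-02  6.76515056e-01  1.43077955e+00  1.56280674e-05
  1.03431372e+00 -1.02622695e-02]
[-30.18017894  -8.15513294] [ 32.87438377 129.91545659]
```

View pics/t3.png

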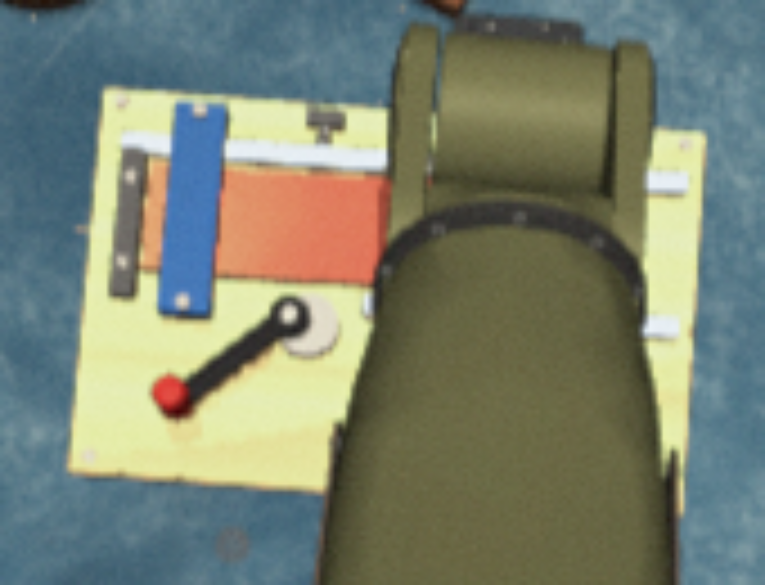

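The board is under the bridge with its end close to the dark stop (crop x≈142). There is no reaction force yet, so a few more mm.

>>> carry_out(
  plan=[
    [[1,0,0,0,0,0,0],[1,0,0,0,0,0,0],[0,0,0,0,0,0,0]],
  ],
)

```text
time_s: 6.75
ee_pos: [0.6304, -0.0081, 0.0175]
eef_rot: [3.142, -0.0, 1.507]
force: [-0.1, 0.7, -0.2]
grip_width: 0.0007
grip_force: 0.0
```

>>> carry_out(
  plan=[
    [[1,0,0,0,0,0,0],[0,0,0,0,0,0,0]],
  ],
)

```text
time_s: 6.92
ee_pos: [0.6304, -0.008, 0.0175]
eef_rot: [-3.141, 0.001, 1.507]
force: [-0.6, -5.9, 0.3]
grip_width: 0.0005
grip_force: 2.7
```

>>> carry_out(
  plan=[
    [[1,0,0,0,0,0,0],[0,0,0,0,0,0,0]],
  ],
)

```text
time_s: 7.08
ee_pos: [0.6304, -0.0078, 0.0175]
eef_rot: [-3.141, 0.002, 1.507]
force: [-1.7, -10.7, 0.8]
grip_width: 0.0003
grip_force: 5.5
```

>>> carry_out(
  plan=[
    [[0,0,0,0,0,0,0],[0,0,0,0,0,0,0],[-3,0,0,0,0,0,0],[-5,0,0,0,0,0,0],[0,0,-20,0,0,0,0],[0,0,-30,0,0,0,0],[0,0,-30,0,0,0,0],[0,0,-30,0,0,0,0],[0,0,-25,0,0,0,0],[29,-18,0,0,0,0,65],[29,-18,0,0,0,0,65],[29,-18,0,0,0,0,65],[29,-18,0,0,0,0,65],[29,-18,0,0,0,0,65],[29,-18,0,0,0,0,65]],
  ],
)

```text
time_s: 8.33
ee_pos: [0.5324, 0.1675, 0.1526]
eef_rot: [3.141, -0.0, 1.507]
force: [0.9, 0.3, -0.2]
grip_width: 0.0373
grip_force: 0.0
```

>>> carry_out(
  plan=[
    [[0,0,0,0,0,-0.11,65],[0,0,0,0,0,-0.11,65],[0,0,0,0,0,-0.11,65],[0,0,0,0,0,-0.11,65],[0,0,0,0,0,-0.11,65],[0,0,0,0,0,0,65],[0,0,0,0,0,0,65]],
  ],
)

```text
time_s: 8.92
ee_pos: [0.5334, 0.1663, 0.1525]
eef_rot: [3.141, -0.0, 2.053]
force: [0.4, -0.3, 0.0]
grip_width: 0.065
grip_force: 0.0
```

```bash
python3 look.py wrist w4; python3 look.py scene s4
```

```text
8.9167 [0.53337652 0.16627011 0.1524949 ] clamp [-105.5950731   102.30027386] [ 3.14145866e+00 -1.22038902e-04  2.05342183e+00] [ 0.37922626 -0.32205517  0.04530675] [ 2.36553863e-01  3.66853141e-01  1.55930756e+00  1.61071352e-04
  1.21533173e+00 -2.46127680e-01]
8.9667 [0.53337853 0.16625659 0.15245842] clamp [-105.59219708  102.28691805] [ 3.14154368e+00 -1.25475578e-04  2.05284686e+00] [ 0.42901875 -1.07991564 -0.08635991] [ 2.36537893e-01  3.66934594e-01  1.55928553e+00  1.42526126e-04
  1.21535552e+00 -2.45562239e-01]
```

View pics/w4.png

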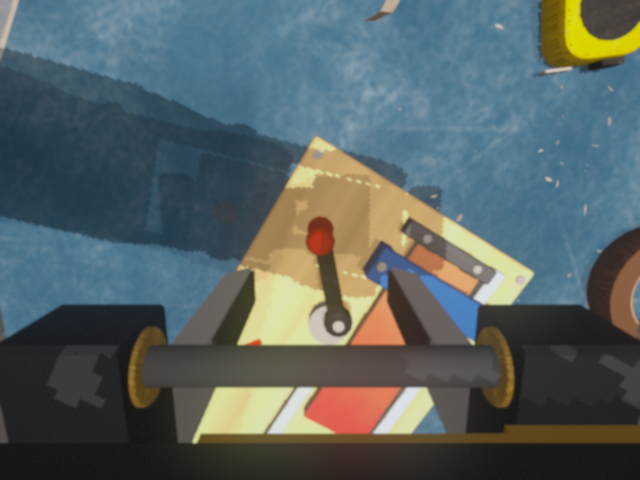

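View pics/s4.png

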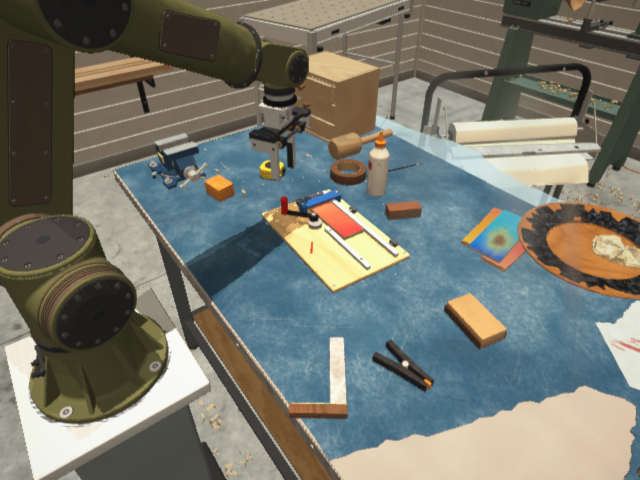

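Wrist view: the handle at (320,237) is centred between the open fingers, and the pivot is at (338,325). The board end lies against the stop.

```bash
python3 - <<'E'
from h import *
c=dict(np.load('w4.npz'))
for i,s,ce,p in blobs(c,0,60):
    print(s,ce,ray(c,ce,.07)[0],C(ray(c,ce,.07)))
    # cap: brightest top; foot end
print('pivot cap',ray(c,(338,326),.042),C(ray(c,(338,326),.042)))
print('stop corners',C(ray(c,[(404,222),(492,274)],.028)))
print('bridge', C(ray(c,[(382,267)],.041)))
c=dict(np.load('s4.npz'))
for i,s,ce,p in blobs(c,0,40): print('scene',s,ce,ray(c,ce,.06),C(ray(c,ce,.06)))
E
```

```text
[307 218  27  37 722] [320.1066482  237.16481994] [0.53024835 0.16957818 0.07      ] [[-108.93020141  105.39958787]]
pivot cap [[0.5806757  0.10454132 0.042     ]] [[-54.41098463  43.75247574]]
stop corners [[-52.92250776 142.75976623]
 [ 34.01688914 144.36145908]]
bridge [[-51.16181692 104.39143955]]
scene [281 197   7  18  95] [283.69473684 205.28421053] [[0.52489721 0.16244742 0.06      ]] [[-113.81002587   97.9383637 ]]
scene [333 222  29  15 231] [346.91341991 228.37229437] [[ 0.59439254 -0.01139211  0.06      ]] [[-33.24128522 -71.05411893]]
```

>>> carry_out(
  plan=[
    [[2,-1,20,0,0,0,65],[0,0,22,0,0,0,65],[0,0,22,0,0,0,65],[0,0,20,0,0,0,65],[0,0,15,0,0,0,65],[0,0,7,0,0,0,65],[0,0,0,0,0,0,65],[0,0,0,0,0,0,65]],
  ],
  squeeze=20,
)

```text
time_s: 9.68
ee_pos: [0.5318, 0.1676, 0.047]
eef_rot: [3.141, 0.0, 2.056]
force: [0.8, 0.2, -0.1]
grip_width: 0.0651
grip_force: 0.0
```

>>> carry_out(
  plan=[
    [[0,0,0,0,0,0,0],[0,0,0,0,0,0,0],[0,0,0,0,0,0,0],[0,0,0,0,0,0,0],[0,0,0,0,0,0,0],[0,0,0,0,0,0,0],[0,0,0,0,0,0,0],[0,0,0,0,0,0,0]],
  ],
)

```text
time_s: 10.35
ee_pos: [0.5317, 0.1676, 0.0465]
eef_rot: [3.141, 0.0, 2.057]
force: [-0.5, -0.3, 0.4]
grip_width: 0.0183
grip_force: 20.0
```

```bash
python3 look.py wrist w5; python3 - <<'E'
from h import *
c=dict(np.load('w5.npz'))
print(ray(c,(338,326),.042))
E
```

```text
10.35 [0.53166399 0.16760964 0.04651305] clamp [-107.39047728  103.52649957] [3.14133232e+00 9.49611156e-05 2.05681546e+00] [-0.52938603 -0.34798842  0.37024937] [ 2.39704142e-01  4.97068564e-01  1.64654455e+00 -3.40604402e-05
  9.97703916e-01 -2.46296543e-01]
[[0.55054846 0.14940681 0.042     ]]
```

View pics/w5.png

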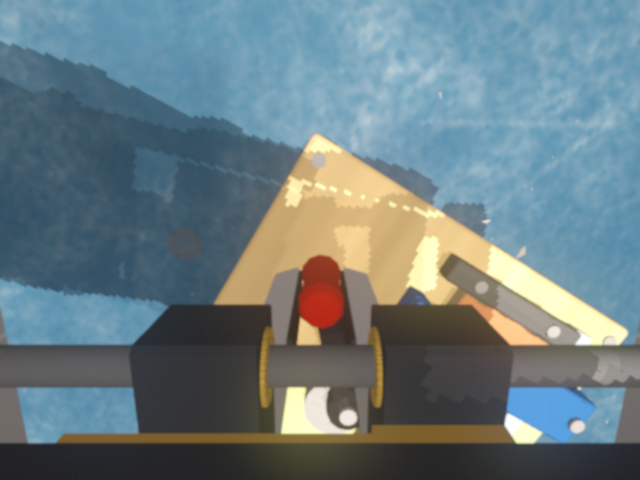

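The handle is gripped (18.3 mm opening, red cap at 322,300) and the board end is still at the stop. Next I swing the lever round the pivot.

>>> carry_out(
  plan=[
    [[-1.53,-7.52,0,0,0,-0.096,0],[-1.53,-7.52,0,0,0,-0.096,0],[-1.53,-7.52,0,0,0,-0.096,0],[-1.53,-7.52,0,0,0,-0.096,0],[-1.53,-7.52,0,0,0,-0.096,0],[-1.53,-7.52,0,0,0,-0.096,0],[-1.53,-7.52,0,0,0,-0.096,0]],
  ],
  squeeze=25,
)

```text
time_s: 10.98
ee_pos: [0.5039, 0.1234, 0.0467]
eef_rot: [3.139, 0.005, 2.733]
force: [20.9, -1.3, -13.8]
grip_width: 0.0184
grip_force: 25.0
```

```bash
python3 - <<'E'
from h import *
from station import telemetry
o=telemetry.get_obs();d=o['ee_pos'][:2]-np.array([.5795,.1032]);print(np.hypot(*d),np.degrees(np.arctan2(d[1],d[0])),np.degrees(o['eef_rot'][2]),o['force'],o['grip_force'],o['grip_width'],o['qpos'])
E
```

```text
0.07824719523027306 165.03816122483767 156.61518069571258 [ 20.89282427  -1.30701013 -13.82813286] 24.99790793401189 0.01836659387910464 [ 1.69983444e-01  4.21648518e-01  1.76222573e+00 -1.00082162e-03
  9.52398697e-01 -9.92098204e-01]
```

>>> carry_out(
  plan=[
    [[-1.9,0.4,0,0,0,0,0],[-1.73,-7.37,0,0,0,-0.0947,0],[-1.73,-7.37,0,0,0,-0.0947,0],[-1.73,-7.37,0,0,0,-0.0947,0],[-1.73,-7.37,0,0,0,-0.0947,0],[0,0,0,0,0,0,0]],
  ],
)

```text
time_s: 11.48
ee_pos: [0.5034, 0.093, 0.0466]
eef_rot: [3.141, 0.002, 3.113]
force: [4.9, 3.4, -4.1]
grip_width: 0.0184
grip_force: 25.0
```

```bash
cat > st.py <<'E'
from h import *
from station import telemetry
o=telemetry.get_obs();d=o['ee_pos'][:2]-np.array([.5818,.1052]);a=np.arctan2(d[1],d[0]);f=o['force']
print(np.hypot(*d),np.degrees(a)%360,np.degrees(o['eef_rot'])%360,f,'rad/tan',f[:2]@[np.cos(a),np.sin(a)],f[:2]@[-np.sin(a),np.cos(a)],o['grip_force'],o['grip_width'],o['qpos'])
E
python3 st.py
```

```text
0.0793093318006369 188.81531617313107 [1.79957720e+02 9.99822120e-02 1.78341568e+02] [ 4.89846802  3.35841898 -4.10573062] rad/tan -5.355282341253586 -2.5680572538784507 24.99877735390328 0.018425279911016508 [ 1.10952112e-01  4.10681682e-01  1.77896332e+00  5.99133542e-04
  9.50116865e-01 -1.43124776e+00]
```

>>> carry_out(
  plan=[
    [[-2.2,-7.3,0,0,0,-0.0945,0],[-1.73,-7.35,0,0,0,-0.0945,0],[-1.73,-7.35,0,0,0,-0.0945,0],[-1.73,-7.35,0,0,0,-0.0945,0],[0,0,0,0,0,0,0]],
  ],
)

```text
time_s: 11.9
ee_pos: [0.5139, 0.0652, 0.0465]
eef_rot: [3.141, 0.002, -2.792]
force: [3.2, 6.5, -1.9]
grip_width: 0.0186
grip_force: 25.0
```

```bash
python3 st.py
```

```text
0.07877193436913509 210.4911334869209 [1.79960596e+02 9.13921490e-02 2.00006736e+02] [ 3.1571601   6.50573497 -1.92165629] rad/tan -6.021591728073967 -4.004082982053505 24.99912863490863 0.01864549550303524 [ 5.49561359e-02  4.22430624e-01  1.76148374e+00  1.37162848e-03
  9.56351623e-01 -1.86581417e+00]
```

>>> carry_out(
  plan=[
    [[-2.3,-7.3,0,0,0,-0.0945,0],[-1.73,-7.35,0,0,0,-0.0945,0],[-1.73,-7.35,0,0,0,-0.0945,0],[-1.73,-7.35,0,0,0,-0.0945,0],[0,0,0,0,0,0,0],[0,0,0,0,0,0,0]],
  ],
)

```text
time_s: 12.4
ee_pos: [0.5337, 0.0436, 0.0465]
eef_rot: [3.141, 0.001, -2.42]
force: [1.3, 8.0, -0.4]
grip_width: 0.0186
grip_force: 25.0
```

```bash
python3 st.py; python3 look.py wrist w6;python3 look.py scene s6;python3 look.py top t6
```

```text
0.07812210594801769 232.02825115778097 [1.79956924e+02 7.60883505e-02 2.21372701e+02] [ 1.34796591  7.98842658 -0.42749326] rad/tan -7.126757143828739 -3.852441294246691 24.99974872742314 0.01858820064874148 [ 1.24097833e-02  4.55645800e-01  1.71100684e+00  1.73513132e-03
  9.74423215e-01 -2.28145105e+00]
12.4 [0.53373359 0.04361523 0.04649062] clamp [-97.32354652 -20.0758991 ] [ 3.14084084e+00  1.32799224e-03 -2.41950281e+00] [ 1.34796591  7.98842658 -0.42749326] [ 1.24097833e-02  4.55645800e-01  1.71100684e+00  1.73513132e-03
  9.74423215e-01 -2.28145105e+00]
12.45 [0.53362365 0.0437126  0.0464686 ] clamp [-97.43953824 -19.98582713] [ 3.14082201e+00  1.23284554e-03 -2.41984322e+00] [ 1.20367749  7.64798678 -1.07101189] [ 1.26189150e-02  4.55532923e-01  1.71124367e+00  1.67722239e-03
  9.74382894e-01 -2.28086908e+00]
12.5 [0.53356579 0.04373415 0.04647783] clamp [-97.49866954 -19.9680552 ] [ 3.14083970e+00  1.18791372e-03 -2.41982839e+00] [ 1.74331196  7.57197291 -1.08025024] [ 1.26822678e-02  4.55426684e-01  1.71138035e+00  1.62562100e-03
  9.74374938e-01 -2.28079158e+00]
```

View pics/w6.png

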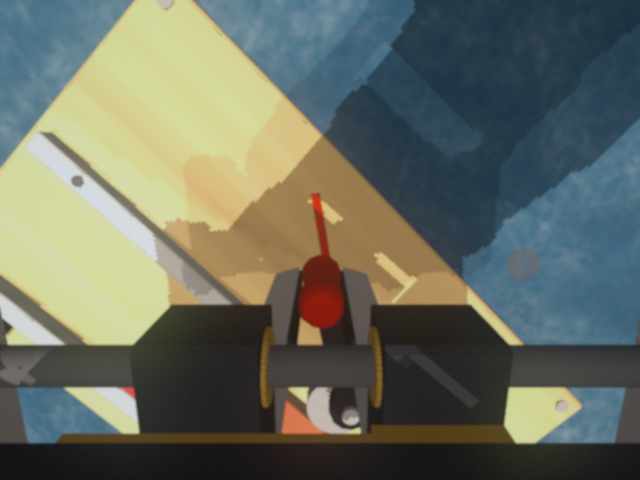

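Wrist view: the index line runs from (315,195) to (326,255) and continues under the handle (322,300), so the lever appears to lie over it. I'll confirm the angle in numbers, and check the board's pose in the top and scene images.

```bash
python3 - <<'E'
from h import *
c=dict(np.load('w6.npz'))
hsv=cv2.cvtColor(c['pixels'],cv2.COLOR_RGB2HSV)
m=cv2.inRange(hsv,(0,150,60),(8,255,255))|cv2.inRange(hsv,(172,150,60),(180,255,255))
p=np.argwhere(m)[:,::-1];p=p[(p[:,1]>185)&(p[:,1]<250)&(abs(p[:,0]-320)<25)]
w=ray(c,p,.012)[:,:2];f=cv2.fitLine(w.astype(np.float32),cv2.DIST_L2,0,.001,.001).ravel()
ad=np.degrees(np.arctan2(f[1],f[0]));ad=ad%180+180
P=np.array([.5818,.1052]);d=f[2:]-P
print('line dir',ad,'line pt angle from pivot',np.degrees(np.arctan2(d[1],d[0]))%360,'far end dist',np.linalg.norm(w-P,axis=1).max(),'pivot off line',d[0]*f[1]-d[1]*f[0])
h=np.array([.5336,.0437]);e=h-f[2:];print('handle off line mm',1000*(e[0]*f[1]-e[1]*f[0]),f)
for n in ('t3','t6'):
    c=dict(np.load(n+'.npz'));hsv=cv2.cvtColor(c['pixels'],cv2.COLOR_RGB2HSV)
    m=cv2.inRange(hsv,(0,120,60),(14,255,255))|cv2.inRange(hsv,(172,120,60),(180,255,255))
    p=np.argwhere(m)[:,::-1];q=C(ray(c,p,.024));q=q[(abs(q[:,0])<45)&(abs(q[:,1])<170)];print(n,q.min(0),q.max(0))
    for y in (0,30,60,70,125):
        s=q[abs(q[:,1]-y)<4];
        if len(s):print(y,s[:,0].min().round(1),s[:,0].max().round(1))
s=dict(np.load('s6.npz'))['pixels'][170:300,240:430,::-1];cv2.imwrite('pics/s6c.png',cv2.resize(s,None,fx=4,fy=4,interpolation=cv2.INTER_CUBIC))
E
```

```text
line dir 230.89502 line pt angle from pivot 230.10411465911602 far end dist 0.12031778361094864 pivot off line -0.0014422178120639464
handle off line mm 2.8301158578422045 [0.6307431  0.77599174 0.5147867  0.02504132]
t3 [-30.18017894 -29.77466194] [ 33.89478701 129.91545659]
0 -29.6 33.7
30 -29.4 33.9
60 -29.2 31.5
70 -30.0 30.7
125 -29.0 29.1
t6 [-24.99504481 -58.32634582] [ 38.68828244 132.76543727]
0 1.6 36.3
30 -3.2 36.5
60 -24.0 36.7
70 -24.8 35.9
125 -23.8 37.0
```

View pics/s6c.png

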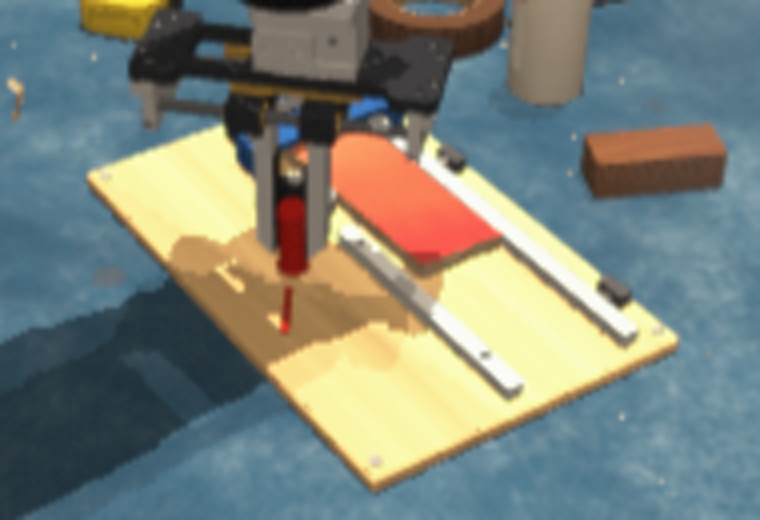

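The lever is within about 2° of the index line. The board has shifted about 5 mm onto the fence, and its end is at the stop. I'll settle for a moment, then hand in.

>>> carry_out(
  plan=[
    [[0,0,0,0,0,0,0],[0,0,0,0,0,0,0],[0,0,0,0,0,0,0],[0,0,0,0,0,0,0],[0,0,0,0,0,0,0],[0,0,0,0,0,0,0]],
  ],
)

```text
time_s: 13.05
ee_pos: [0.5335, 0.0438, 0.0465]
eef_rot: [3.141, 0.001, -2.42]
force: [1.3, 7.4, -0.8]
grip_width: 0.0182
grip_force: 25.0
```

```bash
python3 st.py; python3 -c "
from station import ctrl
print(ctrl.hand_in())"
```

```text
0.07814588417942432 231.8255645436256 [1.79958335e+02 6.51326308e-02 2.21355583e+02] [ 1.33950871  7.37112589 -0.80537814] rad/tan -6.622577054702186 -3.5027494348665966 24.999897066809353 0.018177239934233744 [ 1.27720263e-02  4.55349198e-01  1.71154642e+00  1.56178919e-03
  9.74308257e-01 -2.28069288e+00]
the job is handed in; nothing more can be done
None
```

I handed the job in at about 13 s with the board home against the end stop and pressed to the fence, and the gripper holding the cam lever about 1–2° from the index line; no verdict came back.

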